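# Catch formula tablets from the dispenser chute in the mixing jug

## Robot

A 6-joint arm with a two-finger parallel gripper is mounted at the origin on the work surface. World frame = base frame: x ahead of the robot, y to its left, z up, the work surface at z = 0. Lengths are in m, angles in rad, forces in N, time in s.
With the tool pointing down it reaches from about 0.25 to 0.725 m from the base axis. Payload 9.7 kg.
Tool frame: the origin (TCP) lies midway between the tips of the shut fingers; the grasp point (between the pads) lies 19 mm behind it (manip.grip_depth is the distance from the TCP to the grasp point, in m); z points along the fingers, y is the line along which they close (so a half turn about z gives the same grasp; the last joint's range is limited). The gripper opens to 85 mm and grips with 20 to 120 N. Pads are 22 mm wide; open, the fingers measure 114 mm over their backs; the gripper's body (76 mm by 85 mm) begins 54 mm behind the grasp point. The pads swing forward as they close: fully open they stand 13 mm farther back than shut.
Start: joints at [1.164, 0.087, 0.176, 1.66, 0, 1.571], TCP at [0.218, 0.505, 0.209] pointing down, gripper open.
Joint ranges: [-3.13, 3.13], [-0.85, 1.81], [-1.15, 1.24], [-2.2, 2.28], [-1.44, 1.52], [-3.14, 3.14]. Speed limits (rad/s): [2.22, 2.22, 2.57, 3.14, 3.14, 3.14].

## Interface

Orientations are given as a 3x3 rotation matrix whose columns are the frame's x, y, z axes.
In Python, from plant import manip gives the robot as it stands.
- The arm moves only by the tool step_arm, never from a script. Its argument "steps" is a list of rows, each a list of 7 numbers: the turn, a rotation vector about the world's x, y, z scaled (see below), then the shift along the world's x, y, z scaled (see below), then the closure, from 0 (fully open) to 1 (shut). In form: [[rx, ry, rz, x, y, z, claw], ...]. A call has 1 to 10 rows; each row shifts and turns the commanded pose from where the row before left it; what a row does not reach is not made up. The controller multiplies each number of a shift by 0.04 m and each number of a turn by 0.1 rad. A row lasts 1/12 s, in which the tool goes at most 41.7 mm and 7.16 degrees, less where a joint would pass 70% of its speed; a pose out of reach is approached as far as the arm can. A call with a number of a shift or a turn outside -1 to 1 is refused whole. A call with a gripper value outside its range is refused whole. The fingers move at their own pace and stop on an object; "squeeze" is the grip in N (left out, the last holds). Time passes only in rows, so rows that do not move let the fingers close. It gives the time, the measured TCP pose, the force, the opening and the grip force at its end, in the units of the state.
- manip.get_state(): the state, without advancing time (a new reading comes with each control period).
- manip.snapshot(name): name is "scene" or "top" or "wrist"; returns the picture (480x640x3 uint8, red, green, blue); there is no depth.
- manip.camera_info(name): a dict with "mtx" (3x3 intrinsics, pixels), "dist_coeffs" ([k1, k2, p1, p2, k3] as OpenCV has them; the pictures are not rectified), "R" (3x3) and "t" (3): a world point X has camera coordinates R X + t; the wrist camera has in their place "T_tool_cam" (4x4, takes a point from camera to tool coordinates, whose origin is the TCP and whose axes are the flange's). Camera axes: x right, y down, z forward; pixel columns grow to the right and rows downward; lengths in m; the calibration is good to about 2 mm. A picture is of the moment at which its call begins: read the wrist's pose just before it. camera_info takes no time and is no camera call.
- manip.finish_job(): hands the job in; it is judged then, once.
The state is a dict: "clock": time; "q": joint angles; "joint_velocities": joint speeds; "joint_torque": joint torques, N m; "tcp_pos": TCP position; "orientation": TCP orientation; "contact_force": force on the tool from outside, world axes, zero at the start; "moment": the same for the moment, N m; "opening": opening from 0.0 (shut) to 1.0 (fully open); "grip_force": force on a finger pad.
Only numpy, scipy, OpenCV 4.12 (cv2) and the standard library are available. Lean on these libraries where they do the work, as an engineer would, in place of code of your own. Each camera call takes 0.05 s, during which the arm holds its last target. There are 200 camera calls.

## Task

Lift the steel jug by its handle, hold it under the dispenser's tilted chute and push the jug's wall gently against the press pad below the chute, so that the gate drops and all four milk tablets slide into the jug. Then stand the jug with the four tablets upright on the round dark mat and let go of it. Spill no tablet, and leave the bottle, the spoon and the cap where they are.

Things in the scene. Friction and masses are not known exactly. Their poses are not given: they have to be found in the camera images.
- jug: Open round steel mixing jug, loose, 0.2 kg, 100 mm tall; outside diameter 100 mm at the rim, 94 mm at the foot; wall 4 mm, floor 6 mm thick. Origin: centre of its underside; z up. Its only handle, a flat D-shaped loop 14 mm thick along the jug's y, points along the jug's -x and reaches 117 mm from the jug's axis.
- jug_grip (a point): Point in the upright outer bar of the jug's handle, 102 mm from the jug's axis along -x and 74 mm above the underside. The bar is 30 mm wide (87 to 117 mm from the axis), 14 mm thick along the jug's y, and reaches from 24 to 96 mm above the underside; fingers from above close along the jug's y.
- dispenser: White tablet dispenser fixed to the worktop: column 120 x 100 mm, 270 mm tall, with a round clear canister and rotary lid (to 410 mm) on top. Origin: about under the column's middle, at worktop level. Its front, with the chute and the press pad below it, faces its own -x; both lie on its centre plane y = 0.
- pad_mid (a point): Mean place of the middle of the press pad's flat face (64 mm wide, 50 mm tall, facing the dispenser's -x), 110 mm before the dispenser's origin, 155 mm up. The real face is up to 12 mm nearer or farther along x, not measured: find it by touch. It travels 14 mm in +x; spring 2 N at first, 9 N fully home. Gate clear from 11 mm (7.5 N); keep it so about 1.5 s; beyond the stop force soon passes 25 N.
- chute_lip (a point): Middle of the lower edge of the open 45 degree chute's floor (40 mm wide inside), 126 mm before the dispenser's origin, 222 mm up. Keep the rim below 210 mm: the lip's underside and the opened gate behind it reach down to about 215 mm. Tablets leave along the dispenser's -x and fall through the 200 mm level 10 to 30 mm farther out than the lip.
- tablet1: Off-white pressed milk round tablet with bevelled rims, 32 mm diameter, 18 mm thick, 18 g, loose, number 1 in the row waiting in the chute above the gate (1 is lowest). Origin: its centre.
- tablet2: Off-white pressed milk round tablet with bevelled rims, 32 mm diameter, 18 mm thick, 18 g, loose, number 2 in the row waiting in the chute above the gate (1 is lowest). Origin: its centre.
- tablet3: Off-white pressed milk round tablet with bevelled rims, 32 mm diameter, 18 mm thick, 18 g, loose, number 3 in the row waiting in the chute above the gate (1 is lowest). Origin: its centre.
- tablet4: Off-white pressed milk round tablet with bevelled rims, 32 mm diameter, 18 mm thick, 18 g, loose, number 4 in the row waiting in the chute above the gate (1 is lowest). Origin: its centre.
- mat: Round dark rubber mat fixed on the worktop, 130 mm diameter, 6 mm thick. Origin: centre of its underside.
- bottle: Bystander: white wide-neck plastic bottle, 66 mm diameter, 140 mm tall. Origin: centre of its underside.
- spoon: Bystander: blue silicone spoon, 157 mm long, 12 mm thick, lying along its x. Origin: under its middle.
- cap: Bystander: transparent cap, 62 mm diameter, 45 mm tall, standing open side up. Origin: centre of its underside.

How it is judged:
By the outcome, as a careful person would: the job done as asked, in the order asked, and still so for the second after the job is handed in, with the robot touching nothing.
It also fails if it takes over 43 s, if anything falls off the work surface, if the arm or the gripper's body presses on something with over 40 N, if the wrist force passes 120 N, or if a joint passes its speed limit or range.

## Working session

There is one attempt and no reset: what is moved stays moved. The work goes in short steps, Python scripts to look and compute and a tool call to move; the robot and the scene stay as the last step left them, time stands still between calls to the robot, and variables do not carry over. Pictures are saved under pics/ and viewed, at most 10 in all, crops included, and the job is handed in when it is done.

Besides the shell and the picture viewer there is one more tool, called after "Request:" as name(argument=value, ...) on one line, values as JSON. step_arm: Moves the arm, as the interface text tells. Shifts and turns lie within -1 to 1; 1 stands for 0.04 m of shift or 0.1 rad of turn. Its arguments: {"type":"object","properties":{"steps":{"type":"array"},"squeeze":{"type":"number"}},"required":["steps"]}

```bash
ls; mkdir -p pics; python3 - <<'E'
from plant import manip
import cv2,numpy as np
np.set_printoptions(precision=4,suppress=True)
s=manip.get_state(); print(s['clock'],s['tcp_pos'],s['orientation'],s['contact_force'],s['opening'],manip.grip_depth)
for n in("scene","top"):
    im=manip.snapshot(n); cv2.imwrite(f"pics/{n}0.png",im[:,:,::-1]); c=manip.camera_info(n); print(n,c)
print(manip.camera_info("wrist"))
E
```

```text
pics
0.0 [0.2175 0.5049 0.2085] [[-0.9184  0.3956 -0.0005]
 [ 0.3956  0.9184 -0.0012]
 [-0.     -0.0013 -1.    ]] [ 0.55   -0.3052 -0.2622] 0.9994469923294924 0.0187
scene {'mtx': array([[510.5708,   0.    , 323.0801],
       [  0.    , 510.5708, 244.002 ],
       [  0.    ,   0.    ,   1.    ]]), 'dist_coeffs': array([0.0005, 0.    , 0.    , 0.    , 0.    ]), 'R': array([[-0.5626,  0.8266, -0.0113],
       [ 0.6701,  0.448 , -0.5918],
       [-0.4841, -0.3406, -0.806 ]]), 't': array([ 0.3649, -0.2395,  1.4965])}
top {'mtx': array([[519.2254,   0.    , 313.9802],
       [  0.    , 519.2254, 235.3371],
       [  0.    ,   0.    ,   1.    ]]), 'dist_coeffs': array([-0.1509,  0.    ,  0.    ,  0.    ,  0.    ]), 'R': array([[-0.0233, -0.9995,  0.0226],
       [-0.9994,  0.0226, -0.0279],
       [ 0.0274, -0.0233, -0.9994]]), 't': array([-0.0386,  0.5792,  1.1529])}
{'mtx': array([[415.8625,   0.    , 322.0175],
       [  0.    , 415.8625, 242.5558],
       [  0.    ,   0.    ,   1.    ]]), 'dist_coeffs': array([-0.0196,  0.    ,  0.    ,  0.    ,  0.    ]), 'T_tool_cam': array([[-0.0006, -0.9478, -0.319 ,  0.0802],
       [ 1.    , -0.0002, -0.0015, -0.0001],
       [ 0.0014, -0.319 ,  0.9478, -0.1653],
       [ 0.    ,  0.    ,  0.    ,  1.    ]])}
```

View pics/top0.png

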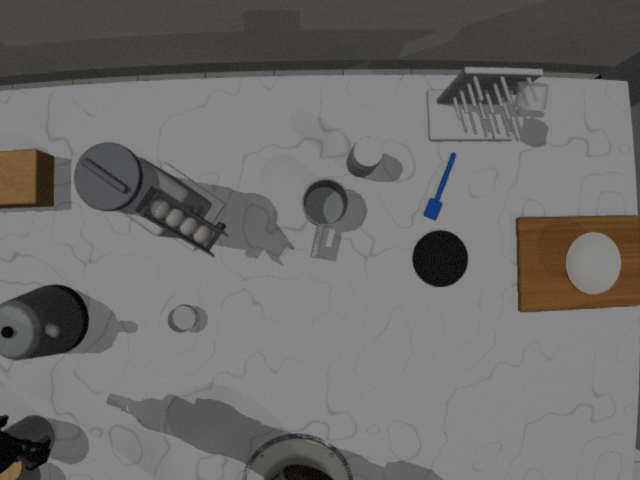

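View pics/scene0.png

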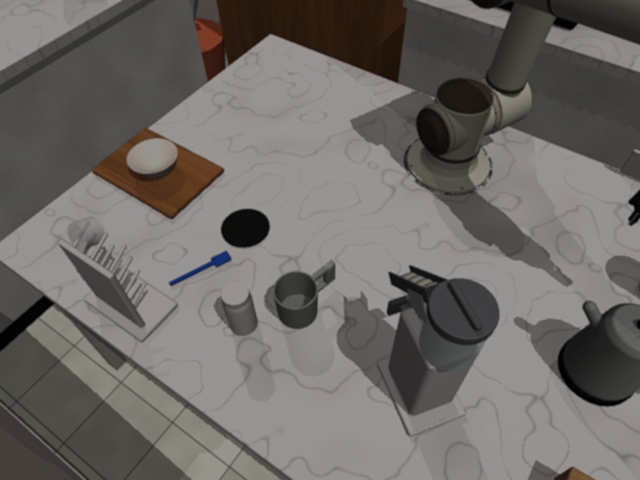

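The top view shows the jug rim at about (326,203) with its handle pointing down at (322,243). The dispenser lid is at (109,177), its chute runs to about (213,240), and the mat is at (440,258). The spoon is at (440,185), the bottle at (365,158) and the cap at (183,318). The scene view agrees. Next I'll zoom in for the dispenser and jug geometry.

```bash
cat > h.py <<'E'
import cv2,numpy as np
from plant import manip
np.set_printoptions(precision=4,suppress=True)
def ray(n,px):
    c=manip.camera_info(n); u=cv2.undistortPoints(np.array(px,float).reshape(-1,1,2),c['mtx'],c['dist_coeffs']).reshape(-1,2)
    d=np.c_[u,np.ones(len(u))]@c['R']; return -c['R'].T@c['t'],d
def onz(n,px,z):
    o,d=ray(n,px); return o+d*((np.asarray(z)-o[2])/d[:,2])[:,None]
def proj(n,X):
    c=manip.camera_info(n); return cv2.projectPoints(np.array(X,float).reshape(-1,1,3),cv2.Rodrigues(c['R'])[0],c['t'],c['mtx'],c['dist_coeffs'])[0].reshape(-1,2)
E
python3 - <<'E'
from h import *
a=cv2.imread('pics/top0.png'); b=cv2.imread('pics/scene0.png')
A=cv2.resize(a[135:275,65:365],None,fx=2.66,fy=2.66,interpolation=cv2.INTER_CUBIC)
A=cv2.convertScaleAbs(A,alpha=1.5); cv2.imwrite('pics/c1.png',A[:, :800])
B=cv2.resize(b[240:440,260:510],None,fx=3,fy=3,interpolation=cv2.INTER_CUBIC); cv2.imwrite('pics/c2.png',cv2.convertScaleAbs(B,alpha=1.5))
# mat, spoon
hsv=cv2.cvtColor(a,cv2.COLOR_BGR2HSV); g=a.max(2)
def big(m,cx,cy):
    n,l,s,c=cv2.connectedComponentsWithStats(m.astype('uint8')); i=np.argmin([np.hypot(*(c[k]-[cx,cy])) if s[k,4]>60 else 1e9 for k in range(n)]);return c[i],s[i]
c,s=big(g<40,440,258); print(c,s,'mat',onz('top',[c],.006)); print('matw',onz('top',[[s[0],c[1]],[s[0]+s[2],c[1]]],.006))
c,s=big((hsv[...,1]>150)&(hsv[...,0]>100),440,185); print('spoon',onz('top',[c],.006))
print('jug,cap,bottle',onz('top',[[326,203],[183,318],[368,154]],[.1,.045,.14]))
E
```

```text
[439.733  258.1414] [ 413  231   54   55 2341] mat [[ 0.5199 -0.3365  0.006 ]]
matw [[ 0.5215 -0.2747  0.006 ]
 [ 0.5181 -0.4005  0.006 ]]
spoon [[ 0.6659 -0.3373  0.006 ]]
jug,cap,bottle [[ 0.6419 -0.0762  0.1   ]
 [ 0.4038  0.2379  0.045 ]
 [ 0.7354 -0.1611  0.14  ]]
```

View pics/c1.png

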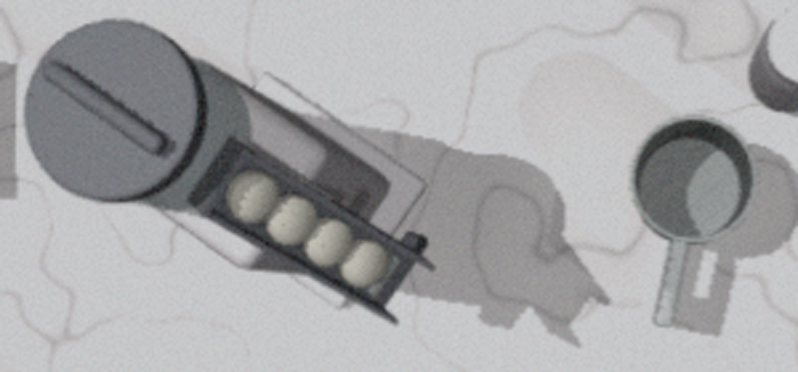

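View pics/c2.png

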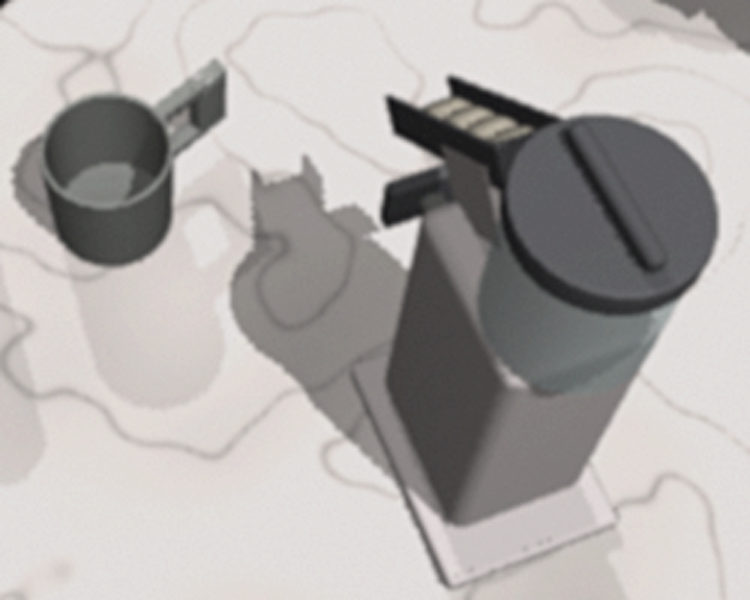

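Zoomed top crop: jug rim centre at (692,180), handle end at (664,325), chute wall tips at (433,266) and (395,320), tablets from (252,196) to (364,265). In the scene crop the chute tips are at (387,97) and (450,77), and the pad block end is at about (385,200). I'll triangulate these.

```bash
python3 - <<'E'
from h import *
T=lambda x,y:(65+x/2.66-.3,135+y/2.66-.3); S=lambda x,y:(260+x/3-.3,240+y/3-.3)
def tri(pt,ps):
    o1,d1=ray('top',[pt]);o2,d2=ray('scene',[ps]);d1=d1[0]/np.linalg.norm(d1);d2=d2[0]/np.linalg.norm(d2)
    t=np.linalg.lstsq(np.c_[d1,-d2],o2-o1,rcond=None)[0];p,q=o1+t[0]*d1,o2+t[1]*d2;return (p+q)/2,np.linalg.norm(p-q)
A=tri(T(433,266),S(387,97));B=tri(T(395,320),S(450,77));print('tips',A,B)
print('lid',onz('top',[T(112,110)],.41),onz('scene',[S(612,210)],.41))
P=onz('top',[T(265,72),T(425,185),T(345,305)],.003);print('plate',P)
e=P[1]-P[0];print('yaw plate side (front dir)',np.degrees(np.arctan2(e[1],e[0])),np.linalg.norm(e)); f=P[2]-P[1];print('front edge',np.degrees(np.arctan2(f[1],f[0])),np.linalg.norm(f))
Q=onz('scene',[S(352,368),S(447,585),S(615,520)],.003);print('plate scene',Q);f=Q[1]-Q[0];print(np.degrees(np.arctan2(f[1],f[0])),np.linalg.norm(f));f=Q[1]-Q[2];print(np.degrees(np.arctan2(f[1],f[0])),np.linalg.norm(f))
d=A[0]-B[0];print('tips dir',np.degrees(np.arctan2(d[1],d[0])),np.linalg.norm(d))
J=onz('top',[T(692,180),T(664,325),T(675,325),T(655,325),T(684,243)],[.1,.096,.096,.096,.096]);print('jug',J);print(np.degrees(np.arctan2(*(J[1]-J[4])[1::-1])),np.degrees(np.arctan2(*(J[1]-J[0])[1::-1])),np.linalg.norm(J[1]-J[0]))
print('jug scene rim',onz('scene',[S(109,150),S(222,78)],[.1,.096]))
R=onz('top',[T(635,180),T(752,180),T(692,119),T(692,243)],.1);print(R, np.linalg.norm(R[0]-R[1]),np.linalg.norm(R[2]-R[3]))
tb=[T(252,196),T(293,219),T(329,243),T(364,265)]
print('tablets lvl',onz('top',tb,[.32,.297,.275,.252]))
E
```

```text
tips (array([0.5766, 0.1084, 0.2385]), np.float64(0.0005931598832161002)) (array([0.5408, 0.1347, 0.2392]), np.float64(0.0005812503457614755))
lid [[0.6628 0.2652 0.41  ]] [[0.679  0.2742 0.41  ]]
plate [[0.7536 0.285  0.003 ]
 [0.6529 0.148  0.003 ]
 [0.5528 0.218  0.003 ]]
yaw plate side (front dir) -126.32988319806971 0.16998462305145307
front edge 145.04512548850403 0.12217864673588871
plate scene [[0.6523 0.1468 0.003 ]
 [0.7504 0.2795 0.003 ]
 [0.6468 0.3546 0.003 ]]
53.49862370973322 0.16501484621065415
-35.93065295572524 0.1279933897785524
tips dir -36.34837703168596 0.04451675509695817
jug [[ 0.6432 -0.0738  0.1   ]
 [ 0.5312 -0.0496  0.096 ]
 [ 0.531  -0.0581  0.096 ]
 [ 0.5314 -0.0426  0.096 ]
 [ 0.5946 -0.0666  0.096 ]]
164.9446092486304 167.77228363012864 0.11472706630894006
jug scene rim [[ 0.6453 -0.0731  0.1   ]
 [ 0.5436 -0.0406  0.096 ]]
[[ 0.6442 -0.0296  0.1   ]
 [ 0.6423 -0.1206  0.1   ]
 [ 0.6909 -0.075   0.1   ]
 [ 0.5943 -0.0727  0.1   ]] 0.0910062568721511 0.0966836500397159
tablets lvl [[0.6199 0.2095 0.32  ]
 [0.6065 0.1894 0.297 ]
 [0.5918 0.1712 0.275 ]
 [0.5778 0.1529 0.252 ]]
```

Request:
step_arm(steps=[[0,0,0,0.1,-0.6,0,0],[0,0,0,0.2,-0.9,0,0],[0,0,0,0.2,-0.9,0,0],[0,0,0,0.2,-0.9,0,0],[0,0,0,0.2,-0.9,0,0],[0,0,0,0.2,-0.9,0,0],[0,0,0,0.2,-0.9,0,0],[0,0,0,0.2,-0.9,0,0],[0,0,0,0.3,-0.9,0,0],[0,0,0,0.4,-0.9,0,0]])

```text
clock: 0.93
tcp_pos: [0.3051, 0.1555, 0.2093]
orientation: [[-0.919, 0.395, 0.0], [0.395, 0.919, 0.0], [-0.0, 0.001, -1.0]]
contact_force: [1.1, 0.6, -0.0]
opening: 1.003
grip_force: 0.0
```

```bash
python3 - <<'E'
from h import *
S=lambda x,y:(260+x/3-.3,240+y/3-.3)
for z in(.003,.01):
  Q=onz('scene',[S(387,385),S(457,525),S(578,487)],z);print(Q,np.linalg.norm(Q[1]-Q[0]),np.linalg.norm(Q[2]-Q[1]))
  f=np.array([np.cos(np.radians(-126.4)),np.sin(np.radians(-126.4))]); print('origin?',(Q[0]+Q[2])[:2]/2)
s=manip.get_state();print(s['q'])
E
```

```text
[[0.6493 0.1748 0.003 ]
 [0.7109 0.2658 0.003 ]
 [0.64   0.3233 0.003 ]] 0.10989278641817699 0.09126383028112801
origin? [0.6447 0.249 ]
[[0.6522 0.1757 0.01  ]
 [0.7134 0.2661 0.01  ]
 [0.643  0.3232 0.01  ]] 0.10917086574542594 0.09066428914743001
origin? [0.6476 0.2495]
[ 0.4713 -0.404  -0.2517  1.7225  0.0001  0.8769]
```

Request:
step_arm(steps=[[0,0,0.19,0.66,-0.57,0,0],[0,0,0.19,0.66,-0.57,0,0],[0,0,0.19,0.66,-0.57,0,0],[0,0,0.19,0.66,-0.57,0,0],[0,0,0.19,0.66,-0.57,0,0],[0,0,0.19,0.66,-0.57,-0.2,0],[0,0,0.19,0.66,-0.57,-0.2,0],[0,0,0.19,0.66,-0.57,-0.2,0],[0,0,0.19,0.66,-0.57,-0.2,0],[0,0,0,0,0,0,0]])

```text
clock: 1.77
tcp_pos: [0.5455, -0.0514, 0.1731]
orientation: [[-0.972, 0.235, -0.004], [0.235, 0.972, -0.0], [0.004, -0.001, -1.0]]
contact_force: [-0.1, 0.3, -0.6]
opening: 0.999
grip_force: 0.0
```

```bash
python3 - <<'E'
from h import *
s=manip.get_state();im=manip.snapshot('wrist');cv2.imwrite('pics/w1.png',cv2.convertScaleAbs(im[:,:,::-1],alpha=1.4));print(s['tcp_pos'],s['orientation'],s['q'])
T=lambda x,y:(65+x/2.66-.3,135+y/2.66-.3)
f=np.array([-.593,-.805]);l=np.array([.805,-.593])
for n,p,z in(('lip',(395,280),.222),('padcorner',(388,183),.18)):
  X=onz('top',[T(*p)],z)[0];print(n,X,X[:2]@f,X[:2]@l)
c=manip.camera_info('wrist');Tc=c['T_tool_cam']
R=s['orientation']@Tc[:3,:3];o=s['orientation']@Tc[:3,3]+s['tcp_pos']
J=np.array([[.6435,-.0735,.1]]);d=np.array([np.cos(np.radians(166.5)),np.sin(np.radians(166.5))])
P=np.array([[*(J[0,:2]+d*r+np.array([-d[1],d[0]])*w),.096] for r,w in((.087,0),(.117,.007),(.117,-.007),(.06,0))])
print(cv2.projectPoints(P,cv2.Rodrigues(R.T)[0],-R.T@o,c['mtx'],c['dist_coeffs'])[0].reshape(-1,2))
E
```

```text
[ 0.5455 -0.0514  0.1731] [[-0.9719  0.2352 -0.004 ]
 [ 0.2352  0.9719 -0.0005]
 [ 0.0038 -0.0014 -1.    ]] [-0.0935  0.0754  0.0937  1.593  -0.0008  0.1439]
lip [0.568  0.1374 0.222 ] -0.44744311054528385 0.3757459234801295
padcorner [0.6388 0.1486 0.18  ] -0.4984234548061398 0.42618185727850083
[[325.7455 261.3947]
 [314.1309 214.8062]
 [337.3992 214.7682]
 [325.7285 300.513 ]]
```

View pics/w1.png

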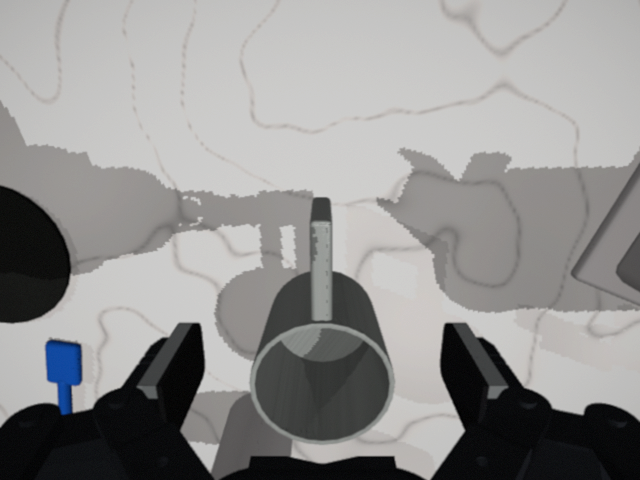

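The wrist view shows the handle's top edge running vertically at x≈321 (end at (320,219), 20 px wide) between the open fingers. It is centred and within 1–2 mm of plan. I'll descend and grip.

Request:
step_arm(steps=[[0,0,0,0,-0.03,-0.5,0],[0,0,0,0,0,-0.5,0],[0,0,0,0,0,-0.5,0],[0,0,0,0,0,-0.5,0],[0,0,0,0,0,-0.5,0],[0,0,0,0,0,-0.45,0],[0,0,0,0,0,0,0],[0,0,0,0,0,0,0.5],[0,0,0,0,0,0,1],[0,0,0,0,0,0,1]], squeeze=90)

```text
clock: 2.65
tcp_pos: [0.5439, -0.0492, 0.0609]
orientation: [[-0.972, 0.233, 0.002], [0.233, 0.972, -0.0], [-0.002, 0.0, -1.0]]
contact_force: [0.3, 1.1, 0.2]
opening: 0.601
grip_force: 0.0
```

Request:
step_arm(steps=[[0,0,0,0,0,0,1],[0,0,0,0,0,0,1],[0,0,0,0,0,0,1],[0,0,0,0,0,0,1],[0,0,0,0,0,0,1]])

```text
clock: 3.07
tcp_pos: [0.5435, -0.0494, 0.0598]
orientation: [[-0.972, 0.234, 0.001], [0.234, 0.972, -0.0], [-0.001, -0.0, -1.0]]
contact_force: [-1.4, -0.6, 5.3]
opening: 0.134
grip_force: 90.5
```

```bash
python3 - <<'E'
from h import *
T=lambda x,y:(65+x/2.66-.3,135+y/2.66-.3)
f=np.array([-.593,-.805]);l=np.array([.805,-.593])
for p in((428,237),(412,232),(405,250)):
  X=onz('top',[T(*p)],.18)[0];print(X,X[:2]@f+.4474,X[:2]@l-.3755)
E
```

```text
[0.5993 0.1202 0.18  ] -0.004767831743195727 0.035613166587675604
[0.6031 0.1317 0.18  ] -0.01630482304433034 0.03191174256850693
[0.5903 0.137  0.18  ] -0.012953513466651023 0.018466948782527137
```

Request:
step_arm(steps=[[0,0,0,0,0,0.3,1],[0,0,0,0,0,0.5,1],[0,0,0,0,0,0.5,1],[0,0,0,0,0,0.5,1],[0,0,0,0,0,0.5,1],[0,0,0,-0.2,0.2,0.2,1],[0,0,0.3,-0.4,0.3,0,1],[0,0,0.5,-0.4,0.3,0,1],[0,0,0.7,-0.4,0.3,0,1],[0,0,0.8,-0.4,0.3,0,1]])

```text
clock: 3.9
tcp_pos: [0.4696, 0.0075, 0.1587]
orientation: [[-1.0, 0.003, -0.001], [0.003, 1.0, 0.0], [0.001, 0.0, -1.0]]
contact_force: [0.2, 0.2, -1.8]
opening: 0.138
grip_force: 89.8
```

Request:
step_arm(steps=[[0,0,0.8,0,0,0,1],[0,0,0.8,0,0,0,1],[0,0,0.8,0,0,0,1],[0,0,0.8,0,0,0,1],[0,0,0.8,0,0,0,1],[0,0,0.8,0,0,0,1],[0,0,0.8,0,0,0,1],[0,0,0.8,0,0,0,1],[0,0,0.8,0,0,0,1],[0,0,0.8,0,0,0,1]])

```text
clock: 4.73
tcp_pos: [0.4703, 0.0071, 0.1588]
orientation: [[-0.698, -0.716, -0.001], [-0.716, 0.698, 0.0], [0.001, 0.001, -1.0]]
contact_force: [0.2, 0.1, -2.7]
opening: 0.13
grip_force: 89.8
```

Request:
step_arm(steps=[[0,0,0.8,0,0,0,1],[0,0,0.5,0,0,0,1],[0,0,0,0,0,0,1],[0,0,0,0,0,0,1]])

```text
clock: 5.07
tcp_pos: [0.4706, 0.007, 0.1589]
orientation: [[-0.604, -0.797, -0.001], [-0.797, 0.604, 0.0], [0.0, 0.001, -1.0]]
contact_force: [0.5, -0.5, -2.1]
opening: 0.133
grip_force: 89.7
```

```bash
python3 - <<'E'
from h import *
s=manip.get_state();print(s['tcp_pos'],s['orientation'],s['contact_force'],s['moment'],s['q'],s['opening'])
a=np.degrees(np.arctan2(*s['orientation'][:2,0][::-1]));ax=s['tcp_pos'][:2]-.102*s['orientation'][:2,0]
f=np.array([-.593,-.805]);l=np.array([.805,-.593]);print(a,ax,ax@f+.5734,ax@l-.3755)
a=manip.snapshot('top');b=manip.snapshot('scene')
A=cv2.resize(a[135:275,130:330],None,fx=3,fy=3,interpolation=cv2.INTER_CUBIC);B=cv2.resize(b[200:340,240:440],None,fx=3,fy=3,interpolation=cv2.INTER_CUBIC)
cv2.imwrite('pics/d1.png',cv2.convertScaleAbs(cv2.resize(np.vstack([A,B]),None,fx=.71,fy=.71)[:,:,::-1],alpha=1.5))
E
```

```text
[0.4706 0.007  0.1589] [[-0.6037 -0.7972 -0.0007]
 [-0.7972  0.6037  0.    ]
 [ 0.0004  0.0006 -1.    ]] [ 0.4999 -0.5116 -2.148 ] [-0.1411  0.1188 -0.0022] [ 0.0148 -0.1145 -0.1205  1.5655  0.     -0.9078] 0.13301079081691702
-127.13576186408443 [0.5322 0.0883] 0.18671813927691389 0.0005733053678364519
```

View pics/d1.png

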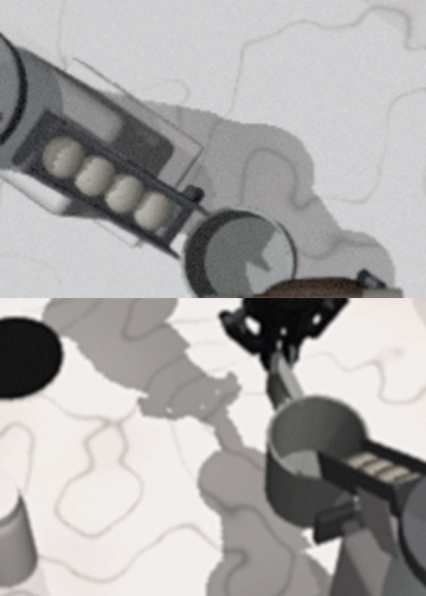

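Top view: the jug rim sits just in front of the chute mouth, in line with the tablet row. Scene view: the jug is level, its wall facing the pad block. I'll advance along the dispenser's +x until it touches.

Request:
step_arm(steps=[[0,0,0,0.03,0.04,0,1],[0,0,0,0.03,0.04,0,1],[0,0,0,0.03,0.04,0,1],[0,0,0,0.03,0.04,0,1],[0,0,0,0.03,0.04,0,1],[0,0,0,0,0,0,1],[0,0,0,0,0,0,1]])

```text
clock: 5.75
tcp_pos: [0.4772, 0.0148, 0.1591]
orientation: [[-0.602, -0.798, -0.0], [-0.798, 0.602, -0.0], [0.0, 0.0, -1.0]]
contact_force: [-0.2, 0.7, -1.2]
opening: 0.136
grip_force: 89.7
```

Request:
step_arm(steps=[[0,0,0,0.03,0.04,0,1],[0,0,0,0.03,0.04,0,1],[0,0,0,0,0,0,1],[0,0,0,0,0,0,1]])

```text
clock: 6.08
tcp_pos: [0.4797, 0.018, 0.1592]
orientation: [[-0.602, -0.798, -0.0], [-0.798, 0.602, -0.0], [0.0, 0.0, -1.0]]
contact_force: [0.8, -0.3, -1.6]
opening: 0.133
grip_force: 89.7
```

Request:
step_arm(steps=[[0,0,0,0.03,0.04,0,1],[0,0,0,0.03,0.04,0,1],[0,0,0,0,0,0,1],[0,0,0,0,0,0,1]])

```text
clock: 6.42
tcp_pos: [0.482, 0.021, 0.1591]
orientation: [[-0.602, -0.798, -0.0], [-0.798, 0.602, -0.0], [0.0, 0.0, -1.0]]
contact_force: [-0.4, -2.6, -1.4]
opening: 0.134
grip_force: 89.7
```

Request:
step_arm(steps=[[0,0,0,0.03,0.04,0,1],[0,0,0,0,0,0,1],[0,0,0,0,0,0,1]])

```text
clock: 6.67
tcp_pos: [0.4831, 0.0226, 0.1592]
orientation: [[-0.603, -0.798, -0.0], [-0.798, 0.603, -0.0], [0.0, 0.0, -1.0]]
contact_force: [-1.9, -3.1, -1.9]
opening: 0.136
grip_force: 89.8
```

Request:
step_arm(steps=[[0,0,0,0.03,0.04,0,1],[0,0,0,0.03,0.04,0,1],[0,0,0,0,0,0,1],[0,0,0,0,0,0,1]])

```text
clock: 7.0
tcp_pos: [0.4856, 0.0259, 0.1591]
orientation: [[-0.602, -0.798, -0.0], [-0.798, 0.602, -0.0], [0.0, 0.0, -1.0]]
contact_force: [-2.3, -4.1, -0.0]
opening: 0.135
grip_force: 89.8
```

Request:
step_arm(steps=[[0,0,0,0.03,0.04,0,1],[0,0,0,0.03,0.04,0,1],[0,0,0,0.03,0.04,0,1],[0,0,0,0,0,0,1],[0,0,0,0,0,0,1],[0,0,0,0,0,0,1]])

```text
clock: 7.5
tcp_pos: [0.4888, 0.0302, 0.159]
orientation: [[-0.603, -0.798, -0.001], [-0.798, 0.603, -0.001], [0.002, 0.0, -1.0]]
contact_force: [-4.6, -5.4, -2.6]
opening: 0.135
grip_force: 89.8
```

Request:
step_arm(steps=[[0,0,0,0.023,0.03,0,1],[0,0,0,0,0,0,1],[0,0,0,0,0,0,1],[0,0,0,0,0,0,1],[0,0,0,0,0,0,1],[0,0,0,0,0,0,1],[0,0,0,0,0,0,1],[0,0,0,0,0,0,1],[0,0,0,0,0,0,1],[0,0,0,0,0,0,1]])

```text
clock: 8.33
tcp_pos: [0.4895, 0.0313, 0.1589]
orientation: [[-0.603, -0.798, -0.001], [-0.798, 0.603, -0.001], [0.002, 0.0, -1.0]]
contact_force: [-4.2, -5.6, -2.2]
opening: 0.136
grip_force: 89.9
```

Request:
step_arm(steps=[[0,0,0,0,0,0,1],[0,0,0,0,0,0,1],[0,0,0,0,0,0,1],[0,0,0,0,0,0,1],[0,0,0,0,0,0,1],[0,0,0,0,0,0,1],[0,0,0,0,0,0,1],[0,0,0,0,0,0,1],[0,0,0,0,0,0,1],[0,0,0,0,0,0,1]])

```text
clock: 9.17
tcp_pos: [0.4895, 0.0313, 0.1589]
orientation: [[-0.603, -0.798, -0.001], [-0.798, 0.603, -0.001], [0.002, 0.0, -1.0]]
contact_force: [-4.5, -6.5, -1.9]
opening: 0.132
grip_force: 89.9
```

```bash
python3 - <<'E'
from h import *
a=manip.snapshot('top');b=manip.snapshot('scene')
A=cv2.resize(a[135:275,130:330],None,fx=3,fy=3,interpolation=cv2.INTER_CUBIC);B=cv2.resize(b[200:340,240:440],None,fx=3,fy=3,interpolation=cv2.INTER_CUBIC)
cv2.imwrite('pics/d2.png',cv2.convertScaleAbs(cv2.resize(np.vstack([A,B]),None,fx=.71,fy=.71)[:,:,::-1],alpha=1.5))
E
```

```text
(no output)
```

View pics/d2.png

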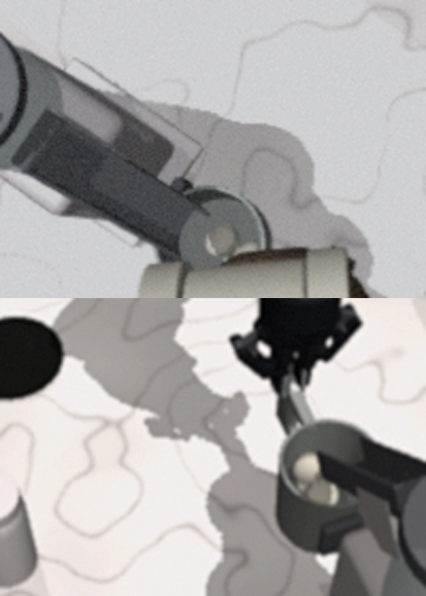

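The chute is now empty, and tablets are visible inside the jug at about (220,240) in the top part and (305,465)–(320,492) in the scene part. None lie on the table. I'll back away, then swing towards the mat.

Request:
step_arm(steps=[[0,0,0,-0.03,-0.04,0,1],[0,0,0,-0.07,-0.1,0,1],[0,0,0,-0.13,-0.18,0,1],[0,0,0,-0.18,-0.24,0,1],[0,0,0,-0.18,-0.24,0,1],[0,0,0,-0.18,-0.24,0,1],[0,0,0,-0.18,-0.24,0,1],[0,0,0,-0.15,-0.2,0,1],[0,0,0,-0.1,-0.12,0,1],[0,0,0,0,0,0,1]])

```text
clock: 10.1
tcp_pos: [0.4415, -0.0331, 0.1595]
orientation: [[-0.604, -0.797, 0.001], [-0.797, 0.604, -0.0], [-0.0, -0.0, -1.0]]
contact_force: [0.1, 0.7, -2.6]
opening: 0.131
grip_force: 89.7
```

```bash
python3 - <<'E'
from h import *
a=manip.snapshot('top');b=manip.snapshot('scene')
A=cv2.resize(a[135:355,130:430],None,fx=2,fy=2,interpolation=cv2.INTER_CUBIC);B=cv2.resize(b[170:340,240:440],None,fx=3,fy=3,interpolation=cv2.INTER_CUBIC)
cv2.imwrite('pics/d3.png',cv2.convertScaleAbs(cv2.resize(np.vstack([A,B]),None,fx=.63,fy=.63)[:,:,::-1],alpha=1.5))
E
```

```text
(no output)
```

View pics/d3.png

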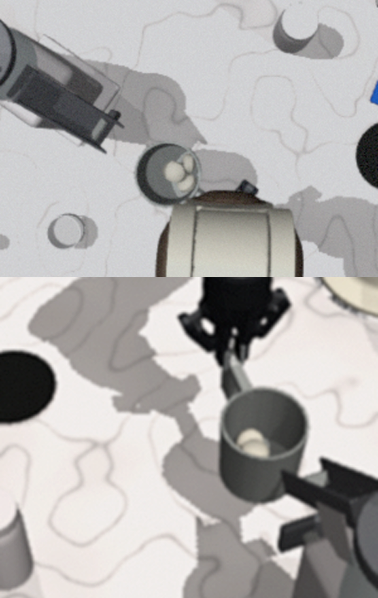

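The jug is clear of the dispenser with a cluster of tablets inside it at about (180,172) in the top part. The chute and worktop are clear. Moving to above the mat.

Request:
step_arm(steps=[[0,0,-0.2,-0.01,-0.1,0,1],[0,0,-0.4,-0.02,-0.25,0,1],[0,0,-0.6,-0.03,-0.4,0,1],[0,0,-0.6,-0.03,-0.4,0,1],[0,0,-0.6,-0.03,-0.4,0,1],[0,0,-0.6,-0.03,-0.4,0,1],[0,0,-0.6,-0.03,-0.4,0,1],[0,0,-0.6,-0.03,-0.4,0,1],[0,0,-0.6,-0.03,-0.4,0,1],[0,0,-0.6,-0.03,-0.4,0,1]])

```text
clock: 11.03
tcp_pos: [0.4312, -0.1753, 0.159]
orientation: [[-0.929, -0.37, -0.0], [-0.37, 0.929, 0.0], [0.0, 0.0, -1.0]]
contact_force: [0.4, -0.7, -3.2]
opening: 0.131
grip_force: 89.7
```

Request:
step_arm(steps=[[0,0,-0.6,-0.03,-0.4,0,1],[0,0,-0.6,-0.03,-0.4,0,1],[0,0,-0.6,-0.03,-0.4,0,1],[0,0,-0.6,-0.03,-0.4,0,1],[0,0,-0.6,-0.03,-0.4,0,1],[0,0,-0.6,-0.03,-0.4,0,1],[0,0,-0.6,-0.03,-0.4,0,1],[0,0,-0.6,-0.03,-0.4,0,1],[0,0,-0.6,-0.03,-0.4,0,1],[0,0,-0.4,-0.02,-0.25,0,1]])

```text
clock: 11.87
tcp_pos: [0.4194, -0.3298, 0.1587]
orientation: [[-0.98, 0.2, -0.001], [0.2, 0.98, 0.0], [0.001, -0.0, -1.0]]
contact_force: [0.5, 0.2, -3.1]
opening: 0.132
grip_force: 89.7
```

Request:
step_arm(steps=[[0,0,-0.2,0,0,-0.2,1],[0,0,0,0,0,-0.4,1],[0,0,0,0,0,-0.4,1],[0,0,0,0,0,-0.4,1],[0,0,0,0,0,-0.3,1],[0,0,0,0,0,0,1],[0,0,0,0,0,0,1]])

```text
clock: 12.45
tcp_pos: [0.4195, -0.3275, 0.0907]
orientation: [[-0.977, 0.214, -0.001], [0.214, 0.977, 0.001], [0.001, 0.001, -1.0]]
contact_force: [-0.4, -0.4, -2.3]
opening: 0.135
grip_force: 89.7
```

```bash
python3 - <<'E'
from h import *
s=manip.get_state();r=s['orientation'][:2,0];print(s['tcp_pos'],s['tcp_pos'][:2]-.102*r,np.degrees(np.arctan2(r[1],r[0])),s['contact_force'],s['opening'])
a=manip.snapshot('top');b=manip.snapshot('scene')
A=cv2.resize(a[135:335,330:530],None,fx=3,fy=3,interpolation=cv2.INTER_CUBIC);B=cv2.resize(b[130:330,150:350],None,fx=3,fy=3,interpolation=cv2.INTER_CUBIC)
cv2.imwrite('pics/d4.png',cv2.convertScaleAbs(cv2.resize(np.hstack([A,B]),None,fx=.66,fy=.66)[:,:,::-1],alpha=1.5))
E
```

```text
[ 0.4195 -0.3275  0.0907] [ 0.5191 -0.3493] 167.64816015653227 [-0.4205 -0.3853 -2.3332] 0.13517244753043314
```

View pics/d4.png

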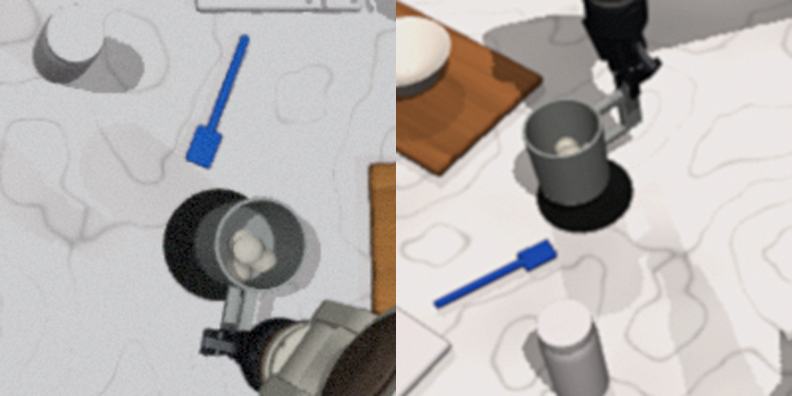

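The jug is upright above the mat with the tablets at (250,250) inside it, but it sits about 13 mm too far to −y. I'll correct that and lower it.

Request:
step_arm(steps=[[0,0,0,0.02,0.1,0,1],[0,0,0,0,0.12,0,1],[0,0,0,0,0.1,-0.1,1],[0,0,0,0,0,-0.15,1],[0,0,0,0,0,-0.15,1],[0,0,0,0,0,-0.1,1],[0,0,0,0,0,-0.05,1],[0,0,0,0,0,0,1],[0,0,0,0,0,0,1]])

```text
clock: 13.3
tcp_pos: [0.4205, -0.3154, 0.069]
orientation: [[-0.977, 0.214, -0.0], [0.214, 0.977, 0.0], [0.0, 0.0, -1.0]]
contact_force: [0.0, 0.7, -2.6]
opening: 0.134
grip_force: 89.7
```

Request:
step_arm(steps=[[0,0,0,0,0,-0.04,1],[0,0,0,0,0,0,1],[0,0,0,0,0,0,1]])

```text
clock: 13.55
tcp_pos: [0.4206, -0.3154, 0.0677]
orientation: [[-0.977, 0.214, 0.0], [0.214, 0.977, -0.0], [-0.0, -0.0, -1.0]]
contact_force: [0.2, -0.1, -2.6]
opening: 0.129
grip_force: 89.7
```

Request:
step_arm(steps=[[0,0,0,0,0,-0.04,1],[0,0,0,0,0,0,1],[0,0,0,0,0,0,1]])

```text
clock: 13.8
tcp_pos: [0.4207, -0.3154, 0.0663]
orientation: [[-0.977, 0.214, 0.0], [0.214, 0.977, -0.0], [-0.001, -0.0, -1.0]]
contact_force: [0.6, 0.0, -1.3]
opening: 0.137
grip_force: 90.1
```

Request:
step_arm(steps=[[0,0,0,0,0,-0.02,1],[0,0,0,0,0,0,1],[0,0,0,0,0,0,1]])

```text
clock: 14.05
tcp_pos: [0.4206, -0.3154, 0.0661]
orientation: [[-0.977, 0.214, 0.001], [0.214, 0.977, -0.001], [-0.001, -0.001, -1.0]]
contact_force: [-2.8, 1.7, 5.0]
opening: 0.132
grip_force: 90.9
```

The jug is down on the mat. Releasing and retreating upward.

Request:
step_arm(steps=[[0,0,0,0,0,0,0.7],[0,0,0,0,0,0,0.4],[0,0,0,0,0,0,0.2],[0,0,0,0,0,0,0],[0,0,0,0,0,0,0],[0,0,0,0,0,0,0],[0,0,0,0,0,0,0]], squeeze=20)

```text
clock: 14.63
tcp_pos: [0.4205, -0.3153, 0.0651]
orientation: [[-0.977, 0.214, -0.0], [0.214, 0.977, 0.0], [0.0, 0.0, -1.0]]
contact_force: [-0.4, -0.2, 0.1]
opening: 0.997
grip_force: 0.0
```

Request:
step_arm(steps=[[0,0,0,0,0,0.2,0],[0,0,0,0,0,0.5,0],[0,0,0,0,0,0.7,0],[0,0,0,0,0,0.7,0],[0,0,0,0,0,0.7,0],[0,0,0,-0.3,0,0.7,0],[0,0,0,-0.7,0,0.4,0],[0,0,0,-0.7,0,0,0],[0,0,0,-0.7,0,0,0],[0,0,0,0,0,0,0]])

```text
clock: 15.47
tcp_pos: [0.3215, -0.3152, 0.2231]
orientation: [[-0.976, 0.216, 0.001], [0.216, 0.976, -0.002], [-0.001, -0.001, -1.0]]
contact_force: [-0.0, 0.8, -0.5]
opening: 1.002
grip_force: 0.0
```

```bash
python3 - <<'E'
from h import *
print(manip.get_state()['contact_force'])
a=manip.snapshot('top');b=manip.snapshot('scene')
A=cv2.resize(a[165:315,365:515],None,fx=2.6,fy=2.6,interpolation=cv2.INTER_CUBIC);A=cv2.copyMakeBorder(A,0,0,0,800-390,cv2.BORDER_CONSTANT);
A[:,400:800]=cv2.resize(b[150:300,170:324],(400,390),interpolation=cv2.INTER_CUBIC)
C=cv2.resize(a[135:345,80:480],(400,210));A=np.vstack([A,np.hstack([C,np.zeros_like(C)])])
cv2.imwrite('pics/d5.png',cv2.convertScaleAbs(A[:,:,::-1],alpha=1.7))
E
```

```text
[-0.0026  0.7606 -0.4636]
```

View pics/d5.png

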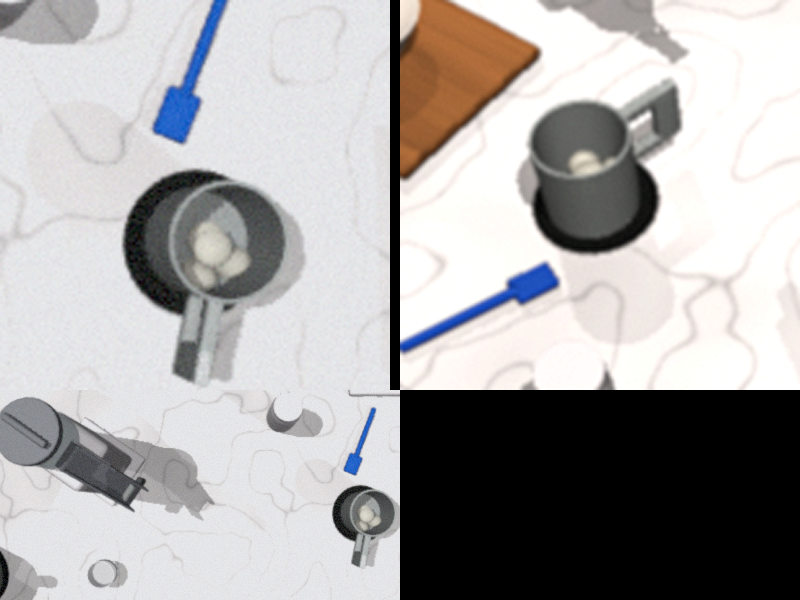

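The jug stands upright on the mat with four tablets inside, at about (210,245), (203,275), (238,262) and (203,228). The chute is empty and the bottle, spoon and cap look unmoved.

```bash
python3 -c "
from plant import manip
print(manip.finish_job())"
```

```text
the job is handed in; nothing more can be done
None
```

The jug stands upright on the mat and released with all four tablets in it; the bottle, spoon and cap look unmoved, and I handed the job in at about 15.6 s of the 43 s allowed.

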